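Make up the parts kits for two heater units

ROBOT

A 6-joint arm with a two-finger parallel gripper is mounted at the origin on the work surface. World frame = base frame: x ahead of the robot, y to its left, z up, the work surface at z = 0. Lengths are in mm, angles in rad, forces in N, time in s.
With the tool pointing down it reaches from about 300 to 775 mm from the base axis. Payload 14.6 kg.
Tool frame: the origin (TCP) lies on the centre line of the jaws, within the pads' length; the fingertips stand 19 mm ahead of it and the grasp point (between the pads) is the TCP (bot.tip_reach is the distance from the TCP to the fingertips, in mm); z points along the fingers, y is the line along which they close (so a half turn about z gives the same grasp; the last joint's range is limited). The gripper opens to 85 mm and grips with 20 to 120 N. Pads are 22 mm wide; open, the fingers measure 114 mm over their backs; the gripper's body (76 mm by 85 mm) begins 54 mm behind the grasp point. The pads swing forward as they close: fully open they stand 13 mm farther back than shut.
Start: joints at [1.071, 0.3, 1.521, -0, 1.321, -0.067], TCP at [230.674, 499.279, 250.281] pointing down, gripper open.
Joint ranges: [-3.03, 3.03], [-0.79, 2.21], [0.23, 2.52], [-1.04, 4.18], [0, 3.07], [-2.55, 2.55]. Speed limits (rad/s): [2.22, 2.22, 2.57, 3.14, 3.14, 3.14].

INTERFACE

Orientations are given as a unit quaternion [w, x, y, z].
In Python, from rig import bot gives the robot as it stands. Calls block until the motion is done:
- bot.move_to(position, orientation): joint-space move of the TCP to a pose.
- bot.servo_line(position, attitude=None, speed=150, until_force=None): straight line of the TCP; attitude=None keeps the orientation; speed is the mean speed in mm/s. With until_force (N) it stops when the force on the tool has changed by that much, and returns True; else False.
- bot.move_joints(angles): joint-space move.
- bot.move_gripper(opening, grip_force=None): finger opening in mm; grip_force is the grip in N (None keeps the last); returns when the fingers have stopped.
- bot.dwell(seconds).
- bot.ik(position, orientation): joint angles nearest the present ones, or None.
- bot.read_state(): the state.
- bot.read_camera(name): name is "scene" or "top" or "wrist"; returns a dict with "image" (480x640x3 uint8, blue, green, red), "depth" (480x640 float32, mm along the optical axis (not along the pixel's ray), 0 where there is no reading), "fovy" (degrees; the focal length in pixels is half the picture's height over the tangent of half this angle, whatever the lens; pixels are square), "cx", "cy" (the principal point, pixels), "eye" and "attitude" of the camera in the world; the wrist camera has in their place "mount" (4x4, takes a point from camera to tool coordinates, whose origin is the TCP and whose axes are the flange's). Camera axes: x right, y down, z forward; pixel columns grow to the right and rows downward; lengths in mm; the calibration is good to about 2 mm. The wrist camera is an equidistant fisheye: a pixel r from the principal point sees the ray r / f radians off the axis. A picture is of the moment at which its call begins: read the wrist's pose just before it.
A pose or a line that the arm cannot do raises bot.MotionError and nothing moves.
- bot.finish_job(): hands the job in; it is judged then, once.
The state is a dict: "clock": time; "joint_positions": joint angles; "qvel": joint speeds; "effort": joint torques, N m; "ee_pos": TCP position; "tool_rot": TCP orientation; "ft_force": force on the tool from outside, world axes, zero at the start; "moment": the same for the moment, N m; "grip_width": finger opening in mm; "grip_force": force on a finger pad.
Only numpy, scipy, OpenCV 4.12 (cv2) and the standard library are available. Lean on these libraries where they do the work, as an engineer would, in place of code of your own. Each camera call takes 0.05 s, during which the arm holds its last target. There are 200 camera calls.

TASK

Make up the parts kits for the next two heaters from the stock on the bench: the red inlet, the contactor and the fan go into the yellow tray, and the blue inlet and the carrying handle join the carton of screws in the green tray. Set each part down gently, standing on the tray floor the same way up as it stood in the stock, clear of its neighbours, so that nothing in a tray knocks against or touches anything else in it. Do not shift the carton, and leave the spare main switch and transformer where they are.

Things in the scene. Friction and masses are not known exactly. Their poses are not given: they have to be found in the camera images.
- yellow_tray: Yellow plastic kit tray standing on the bench, open on top, empty at the start; it stays where it is. Outside 200 (x) x 280 (y) x 30 high mm, floor and walls 4 mm thick, so 192 x 272 mm inside. Origin: centre of its underside (inner floor 4 mm above it); x along its short side, y along its long side, z up.
- green_tray: Green plastic kit tray, otherwise the same as the yellow one (200 x 280 x 30 mm, floor and walls 4 mm, stays where it is); the carton of screws already lies in it. Origin: centre of its underside; x along its short side, y along its long side, z up.
- red_inlet: Red five-pin panel power inlet (loose, 170 g) standing on its black rear block, open mouth up, 70 mm high: block 48 x 48 mm up to 22 mm; red flange 70 x 70 mm from 22 to 28 mm; above it a round red shroud, outside diameter 56 mm (wall 3.5 mm), up to 70 mm, gripped across the outside. Origin: centre of its underside; x, y along the flange's sides, z up.
- blue_inlet: Blue three-pin panel power inlet (loose, 120 g) standing on its black rear block, open mouth up, 64 mm high: block 42 x 42 mm up to 22 mm; blue flange 60 x 60 mm from 22 to 28 mm; above it a round blue shroud, outside diameter 48 mm (wall 3.5 mm), up to 64 mm, gripped across the outside. Origin: centre of its underside; x, y along the flange's sides, z up.
- contactor: Light-grey contactor with brass terminal screws and a black slide on top (loose, about 200 g), lying on its mounting back: 58 (x) x 45 (y) mm up to 34 mm height, above that an upper part 40 (x) x 45 (y) mm up to 57 mm. Grip across the 45 mm (y). Origin: centre of its underside, z up.
- fan: Black square axial fan (loose, about 90 g) lying flat, 60 x 60 x 25 mm high, grey blades and a round silver hub cap showing on top. Grip across the frame, any two sides facing one another (60 mm). Origin: centre of its underside; x and y along its sides, z up.
- handle: Black plastic carrying handle (loose, about 120 g) standing on its two feet: 110 mm long (x), 22 mm wide (y), 50 mm high; the grip bar is the top 14 mm, the feet are 22 x 22 mm at its two ends with a free gap below the bar between them. Grip the bar across its 22 mm width (y). Origin: centre of its underside (bench level, midway between the feet), z up.
- main_switch: Spare rotary main switch, not for either kit: black 45 x 45 mm block, yellow 60 x 60 mm plate at 34 to 38 mm, red knob on top up to 62 mm. Origin: centre of its underside, z up.
- transformer: Spare small transformer, not for either kit: steel core with copper windings, about 70 (x) x 46 (y) x 44 mm high. Origin: centre of its underside, z up.
- screw_carton: Brown closed carton of screws (loose, about 300 g) lying flat on the floor of the green tray, anywhere in it: 45 (x) x 65 (y) x 24 mm high. It belongs to the green kit and must stay where it lies. Origin: centre of its underside, z up.
Not all that is in view belongs to the job. Leave any purple look-alike of the handle alone.

How it is judged:
By the outcome, as a careful person would: the job done as asked, in the order asked, and still so for the second after the job is handed in, with the robot touching nothing.
It also fails if it takes over 136 s, if anything falls off the work surface, if the arm or the gripper's body presses on something with over 40 N, if the wrist force passes 120 N, or if a joint passes its speed limit or range.

## Working session

There is one attempt and no reset: what is moved stays moved. The work goes in short steps, each a Python script; the robot and the scene stay as the last script left them, time stands still between calls to the robot, and variables do not carry over. Pictures are saved under pics/ and viewed, at most 14 in all, crops included, and the job is handed in when it is done.

```bash
mkdir -p pics; ls; python3 - <<'E'
from rig import bot
import cv2,numpy as np,pickle
print(bot.read_state())
d={}
for n in ("scene","top"):
    c=bot.read_camera(n);d[n]=c
    cv2.imwrite(f"pics/{n}0.png",c["image"])
    print(n,c["fovy"],c["cx"],c["cy"],c["eye"],c["attitude"],(c["depth"]>0).mean())
pickle.dump(d,open("d0.pkl","wb"))
E
```

```text
pics
{'clock': 0.0, 'joint_positions': array([ 1.07143422e+00,  3.00454428e-01,  1.52162775e+00,  2.56832504e-06,
        1.32074228e+00, -6.65773636e-02]), 'qvel': array([ 0.00125273, -0.00148535, -0.00188143, -0.00024247, -0.00074994,
       -0.00045373]), 'effort': array([ 4.38923789e-04, -5.43502235e+01, -3.61795592e+01, -4.31400963e-05,
        4.07320375e-03, -4.03835770e-05]), 'ee_pos': array([230.54646974, 499.08485854, 249.71071507]), 'tool_rot': array([-1.73160760e-04,  2.14707805e-01,  9.76678135e-01, -5.91064425e-04]), 'ft_force': array([-0.41308855, -0.28864711,  0.19485859]), 'moment': array([-0.02135503,  0.03218005,  0.0014862 ]), 'grip_force': 0.0, 'grip_width': 85.48978779631813}
scene 44.25139677121701 317.7559882899226 243.87311318256508 [1268.93642385  414.61893562 1211.578389  ] [-0.13242992  0.48082716  0.83207591 -0.24272873] 0.995830078125
top 55.84857002518366 320.77661363820465 241.16605386970824 [ 571.08945835   15.42805638 1198.05028524] [ 0.01762746 -0.70131041  0.71251354 -0.01332032] 0.9958235677083334
```

View pics/top0.png

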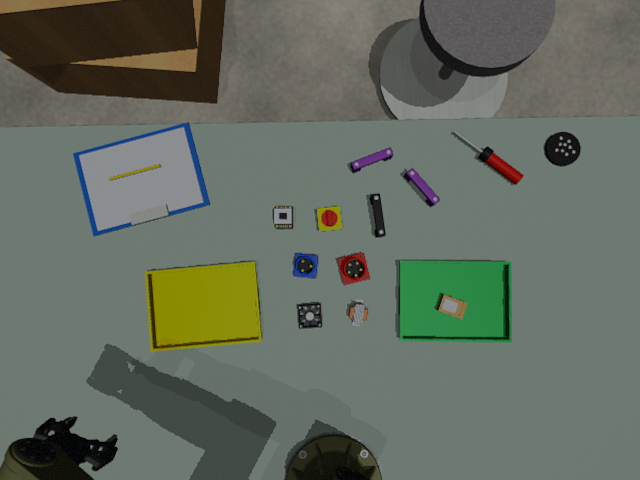

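View pics/scene0.png

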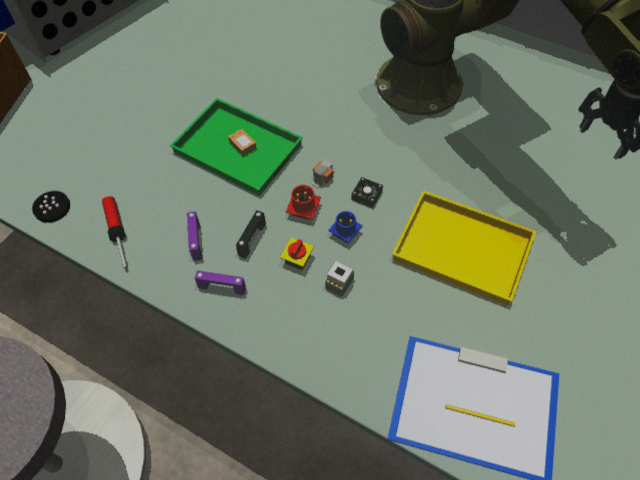

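Top view: the handle candidates are black (377,215), purple (371,160) and purple (421,187). The black one fits, since purple look-alikes are to be left. Red inlet is at (353,268), blue inlet (306,265), contactor (283,217), fan (310,315), carton (452,306), spare switch (329,218) and transformer (358,312). The scene view agrees with this.

```bash
cat > h.py <<'E'
from rig import bot
import cv2,numpy as np,pickle
from scipy.spatial.transform import Rotation as R
def rot(q): return R.from_quat(np.asarray(q),scalar_first=True)
def down(a):
    """tool pointing down, jaws closing along world direction a (rad from +x)"""
    y=np.array([np.cos(a),np.sin(a),0]);z=np.array([0,0,-1.]);x=np.cross(y,z)
    return R.from_matrix(np.c_[x,y,z]).as_quat(scalar_first=True)
def snap(name,tag=None):
    s=bot.read_state();c=bot.read_camera(name)
    if name=="wrist":
        M=np.array(c["mount"]);Rt=rot(s["tool_rot"]).as_matrix()
        c["R"]=Rt@M[:3,:3];c["eye"]=Rt@M[:3,3]+s["ee_pos"]
    else: c["R"]=rot(c["attitude"]).as_matrix()
    c["name"]=name
    if tag: cv2.imwrite(f"pics/{tag}.png",c["image"]);pickle.dump(c,open(f"{tag}.pkl","wb"))
    return c
def rays(c,uv):
    uv=np.atleast_2d(uv).astype(float);f=240/np.tan(np.radians(c["fovy"]/2))
    d=(uv-[c["cx"],c["cy"]])/f
    if c["name"]=="wrist":
        r=np.linalg.norm(d,axis=1,keepdims=True);v=np.c_[d*np.sinc(r/np.pi),np.cos(r)]
    else: v=np.c_[d,np.ones(len(d))]
    return v@c["R"].T
def plane(c,uv,z):
    v=rays(c,uv);return c["eye"]+v*((z-c["eye"][2])/v[:,2])[:,None]
def proj(c,P):
    v=(np.atleast_2d(P)-c["eye"])@c["R"];f=240/np.tan(np.radians(c["fovy"]/2))
    if c["name"]=="wrist":
        n=np.linalg.norm(v[:,:2],axis=1);return v[:,:2]/n[:,None]*np.arctan2(n,v[:,2])[:,None]*f+[c["cx"],c["cy"]]
    return v[:,:2]/v[:,2:]*f+[c["cx"],c["cy"]]
E
python3 - <<'E'
from h import *
c=snap("top")
for n,uv,z in [("red",(353,268),70),("blue",(306,265),64),("cont",(283,217),57),("fan",(310,315),25),("handle",(377,215),50),("carton",(452,306),28),("switch",(329,218),50),("tr",(358,312),44),("yel",(205,306),30),("grn",(455,301),30),("base",(335,465),90)]:
    print(n,plane(c,uv,z)[0].round())
print(np.array(bot.read_camera("wrist")["mount"]).round(3))
bot.move_to([480,-10,330],down(np.pi/2))
w=snap("wrist","w1");print(w["fovy"],w["cx"],w["cy"],w["eye"],bot.read_state()["clock"],bot.read_state()["joint_positions"])
E
```

```text
red [553. -57.  70.]
blue [562.  60.  64.]
cont [684. 117.  57.]
fan [433.  53.  25.]
handle [ 686. -122.   50.]
carton [ 451. -312.   28.]
switch [680.   0.  50.]
tr [441. -69.  44.]
yel [460. 322.  30.]
grn [ 463. -319.   30.]
base [82. -4. 90.]
[[  -0.      -0.965   -0.261   65.692]
 [   1.      -0.       0.      -0.43 ]
 [  -0.      -0.261    0.965 -124.305]
 [   0.       0.       0.       1.   ]]
65.70646984690485 317.07819006713754 242.28179791237474 [414.16010385  -9.98555251 454.20107852] 2.3083 [-9.59641471e-02  8.99507835e-02  1.58679273e+00  9.88039332e-05
  1.46503885e+00 -1.66753793e+00]
```

View pics/w1.png

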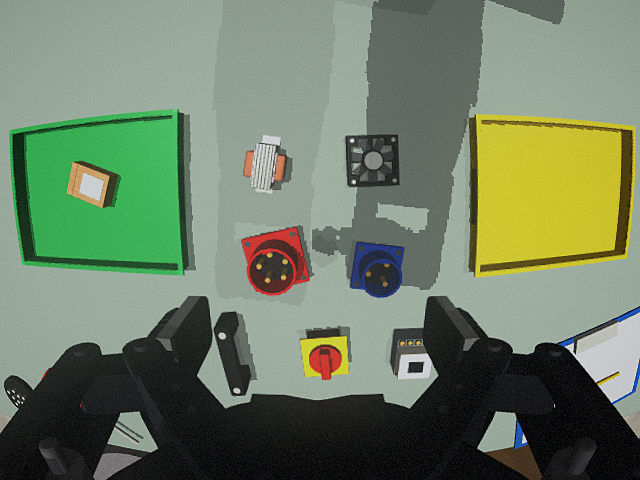

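The wrist view shows everything clearly. The black handle (233,355) is partly behind a finger, and the contactor is at (411,354). I'll take a second view from the far side, then fit parts in the depth point clouds.

```bash
cat >> h.py <<'E'
def cloud(c):
    v,u=np.mgrid[0:480,0:640];uv=np.c_[u.ravel(),v.ravel()]
    d=rays(c,uv);fz=d@c["R"][:,2]
    P=c["eye"]+d*(c["depth"].ravel()/fz)[:,None]
    P[(c["depth"].ravel()<=0)|(fz<.2)]=np.nan
    return P,cv2.cvtColor(c["image"],cv2.COLOR_BGR2HSV).reshape(-1,3).astype(int)
def sel(P,xy,r,z0,z1):
    return np.nan_to_num(np.linalg.norm(P[:,:2]-xy,axis=1),nan=1e9)<r, (P[:,2]>z0)&(P[:,2]<z1)
def rect(pts):
    (x,y),(a,b),t=cv2.minAreaRect(pts[:,:2].astype(np.float32))
    if a<b:a,b,t=b,a,t-90
    return round(x,1),round(y,1),round(a,1),round(b,1),round((t+90)%180-90,1)
E
cat > m.py <<'E'
from h import *
bot.move_to([610,-10,330],down(-np.pi/2))
w2=snap("wrist","w2");print(bot.read_state()["clock"])
w1=pickle.load(open("w1.pkl","rb"));t=snap("top","t1")
L=[("red",(553,-57),60,60,80),("redfl",(553,-57),60,20,33),("blue",(562,60),50,54,75),("bluefl",(562,60),50,20,33),("cont",(684,117),50,50,65),("contlow",(684,117),50,26,40),("fan",(433,53),50,18,32),("handle",(686,-122),70,42,60),("carton",(451,-312),50,20,36),("switch",(680,0),45,32,43),("tr",(441,-69),50,15,55)]
for cn,c in (("w1",w1),("w2",w2),("t",t)):
    P,H=cloud(c);g=np.abs(P[:,2])<15
    print(cn,"bench z",np.nanmedian(P[g&(np.abs(P[:,1])<150),2]),np.nanstd(P[g&(np.abs(P[:,1])<150),2]))
    for n,xy,r,z0,z1 in L:
        a,b=sel(P,xy,r,z0,z1);p=P[a&b]
        if len(p)>10: print(" ",n,len(p),rect(p),np.median(p[:,2]).round(1),np.round(cv2.minEnclosingCircle(p[:,:2].astype(np.float32))[0],1) if n in("red","blue") else "")
    for n,lo,hi,s in (("yel",22,34,1),("grn",45,75,-1)):
        m=(H[:,0]>lo)&(H[:,0]<hi)&(H[:,1]>120)&(P[:,1]*s>150)&(np.hypot(P[:,0]-460,P[:,1]-s*320)<200)
        q=P[m&(P[:,2]>23)&(P[:,2]<36)]
        if len(q)>50: print(" ",n,len(q),rect(q),"floor",np.median(P[m&(P[:,2]<15),2]))
E
python3 m.py
```

```text
5.025
w1 bench z 0.7355045973658889 1.4166038172959283
  red 723 (551.3, -60.1, 55.3, 54.8, 86.5) 69.8 [551.7 -60.7]
  redfl 1783 (551.9, -60.7, 71.1, 70.8, -77.3) 29.3 
  blue 594 (561.1, 62.3, 47.3, 46.7, -85.1) 63.7 [561.7  63. ]
  bluefl 1265 (562.1, 63.3, 61.3, 61.2, 83.1) 29.3 
  cont 878 (688.7, 117.5, 45.7, 41.6, 89.0) 57.8 
  contlow 372 (687.8, 113.3, 58.1, 37.5, -0.9) 34.7 
  fan 1477 (431.8, 54.8, 60.8, 60.2, -87.1) 25.0 
  handle 1212 (688.4, -124.7, 110.3, 23.1, 7.3) 50.5 
  carton 1418 (450.3, -312.6, 66.9, 45.8, 68.7) 28.7 
  switch 1018 (682.0, 0.1, 61.2, 60.8, 5.6) 38.7 
  tr 1513 (437.7, -70.0, 50.0, 47.0, -8.7) 43.8 
  yel 3249 (462.1, 329.4, 289.4, 206.3, -85.7) floor 4.770106734225351
  grn 3502 (465.2, -319.8, 288.1, 206.1, 88.5) floor 4.786221797018072
w2 bench z 0.6579394614145713 1.3876973746565047
  red 706 (553.1, -61.0, 55.4, 54.7, 70.5) 69.7 [552.2 -60.6]
  redfl 1872 (552.9, -60.6, 70.7, 70.0, -77.1) 29.2 
  blue 578 (562.9, 62.8, 46.8, 45.9, 1.7) 63.7 [562.4  63.2]
  bluefl 1369 (562.7, 63.0, 60.4, 59.7, -6.2) 29.3 
  cont 1422 (688.8, 117.5, 45.9, 40.
[... 439 characters left out ...]
.3) floor 4.638537959692513
t bench z -0.3915569589050847 2.34172255584312
  red 85 (545.5, -59.5, 55.1, 46.4, 85.0) 69.5 [549.8 -59.9]
  redfl 396 (538.9, -55.9, 69.9, 61.9, 89.1) 28.5 
  blue 38 (560.5, 62.6, 45.3, 32.5, 89.0) 63.8 [559.6  63.6]
  bluefl 186 (559.4, 63.8, 60.1, 59.3, 83.2) 27.7 
  cont 274 (685.5, 118.0, 43.5, 38.2, 89.1) 56.4 
  contlow 121 (686.3, 118.0, 57.8, 44.2, -1.1) 33.6 
  handle 132 (721.8, -120.3, 38.6, 22.4, 5.6) 48.8 
  carton 458 (448.3, -312.3, 66.3, 44.9, 68.6) 28.0 
  switch 24 (708.2, -10.9, 31.0, 5.7, -86.9) 38.2 
  yel 1075 (459.8, 329.3, 287.7, 205.1, -85.7) floor 3.6293677802065076
  grn 1067 (463.5, -320.0, 288.1, 204.5, 88.6) floor 4.033192567329706
```

View pics/w2.png

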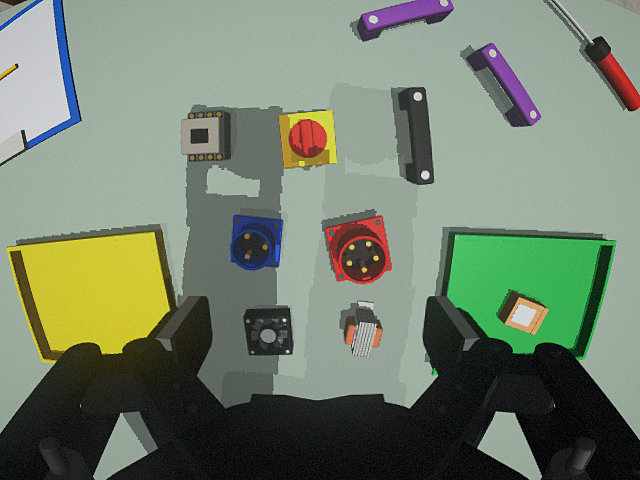

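Both wrist views agree within about 1 mm. Handle candidates in w2 are black (418,135), purple (407,18) and purple (508,85). The black one fits the description, and I'll confirm it in a crop. First I'll pick and place the red inlet.

```bash
cat >> h.py <<'E'
TR={"y":(462.4,329.0,4.4),"g":(465.5,-320.0,-1.6)}
def tray(t,x,y):
    cx,cy,a=TR[t];a=np.radians(a);return np.array([cx+x*np.cos(a)-y*np.sin(a),cy+x*np.sin(a)+y*np.cos(a)])
def best(p,deg):
    """of the two equivalent grasps, the one with the shorter joint move"""
    q0=bot.read_state()["joint_positions"];o=[]
    for k in (0,180):
        q=down(np.radians(deg+k));j=bot.ik(p,q)
        if j is not None:o.append((np.abs(np.array(j)-q0).max(),q))
    return min(o,key=lambda t:t[0])[1]
def go(xy,z,deg):
    p=[*xy,z];bot.move_to(p,best(p,deg))
def pick(xy,z,deg,opening,force=30):
    bot.move_gripper(opening);go(xy,z+85,deg)
    if bot.servo_line([*xy,z],speed=120,until_force=8):print("CONTACT",bot.read_state()["ee_pos"]);return False
    f0=bot.read_state()["ft_force"]
    bot.move_gripper(0,force);s=bot.read_state()
    print("grip",s["grip_width"],s["grip_force"],(s["ft_force"]-f0).round(1))
    bot.servo_line([*xy,z+130],speed=150);return True
def place(xy,z,deg,opening):
    """z = TCP height at which the part should meet the tray floor"""
    go(xy,z+130,deg);bot.servo_line([*xy,z+6],speed=150);bot.dwell(.2)
    hit=bot.servo_line([*xy,z-4],speed=20,until_force=3)
    s=bot.read_state();print("set",hit,s["ee_pos"].round(1),s["grip_width"],s["ft_force"].round(1))
    bot.move_gripper(opening);bot.servo_line([*xy,z+130],speed=150)
    print("clock",bot.read_state()["clock"])
E
python3 - <<'E'
from h import *
w=pickle.load(open("w2.pkl","rb"))["image"]
cv2.imwrite("pics/crop.png",cv2.resize(w[0:200,340:640],None,fx=2.5,fy=2.5,interpolation=cv2.INTER_CUBIC))
print(bot.tip_reach)
if pick((552.3,-60.6),52,12.8,74): 
    place(tray("y",0,-88),56.5,4.4,72)
E
```

```text
19.0
grip 54.20129110555741 32.87383850198239 [-0.   0.7  6.6]
set True [469.3 241.4  56.7] 53.95163602416225 [-1.3  0.3  4.4]
clock 13.2667
```

View pics/crop.png

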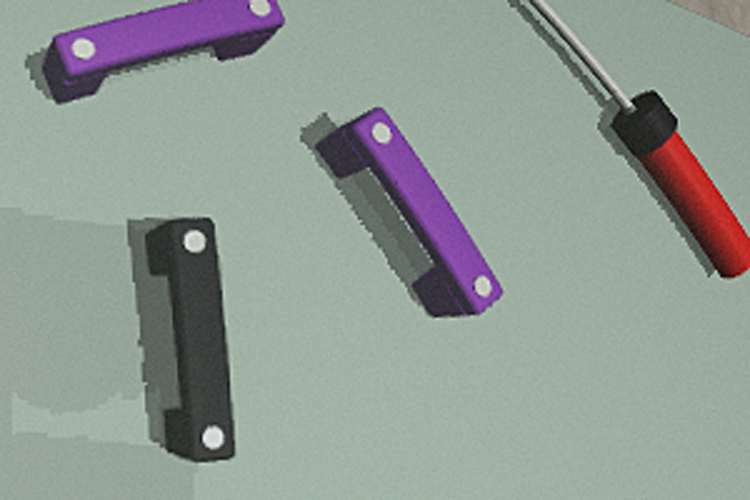

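The crop confirms the black handle at (195,340) is the target; the other two are purple. The red inlet touched down at the expected height, so the contactor and fan are next, followed by a check.

```bash
python3 - <<'E'
from h import *
if pick((688.8,117.5),40,89,64):
    place(tray("y",0,0),44,4.4,62)
    if pick((432.1,54.6),22,2.8,76): place(tray("y",0,88),26,4.4,76)
go((470,240),330,-90);snap("wrist","w3");print(bot.read_state()["clock"])
E
```

```text
grip 44.61845604912056 32.12655027396977 [-0.1 -0.7  5.7]
set True [462.6 329.1  45. ] 44.637087228015396 [ 0.3 -0.4  5.2]
clock 20.9833
grip 59.053388243085024 31.880439519882202 [-1.2  0.7  4.4]
set True [455.8 416.9  26.7] 58.85949840593374 [-1.7 -0.1  5.3]
clock 28.7583
30.05
```

View pics/w3.png

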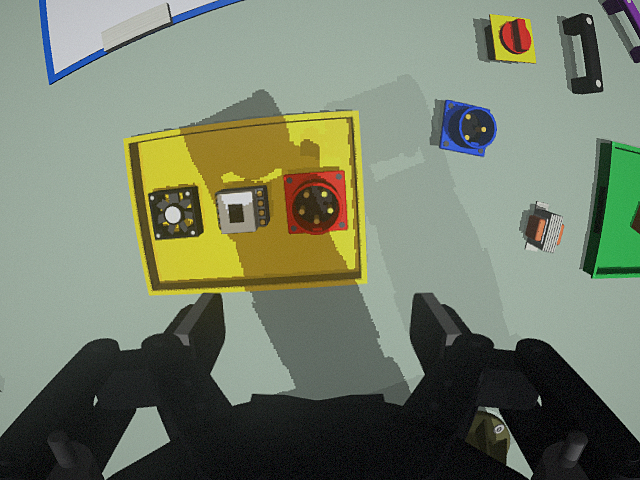

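The yellow tray holds the fan (175,213), contactor (243,210) and red inlet (316,202), all upright, aligned and well separated. Next are the blue inlet and the handle.

```bash
python3 - <<'E'
from h import *
if pick((562.4,63.1),50,-6.6,66):
    place(tray("g",20,90),54,-1.6,64)
    if pick((688.8,-124.9),43,97,46): place(tray("g",0,-84),47,88.4,44)
go((470,-240),330,-90);c=snap("wrist","w4");print(bot.read_state()["clock"])
P,H=cloud(c)
for n,xy,r,z0,z1 in (("carton",(451,-312.4),40,24,33),("blue",tray("g",20,90),50,26,40),("handle",tray("g",0,-84),65,46,62)):
    a,b=sel(P,xy,r,z0,z1);print(n,rect(P[a&b]),np.median(P[a&b][:,2]))
E
```

```text
grip 46.63602055309631 31.688508577644825 [-0.5 -0.3  6.2]
set True [ 488.1 -230.7   54.8] 46.76513432196785 [-0.6  0.2  4.7]
clock 38.1167
grip 21.117399292612486 30.290691554546356 [-2.6  1.   7.1]
set True [ 463.3 -404.    47.9] 21.405700087335976 [-0.9  1.8  6.1]
clock 46.1917
47.1417
carton (450.7, -313.1, 65.8, 45.5, 68.7) 28.83596570049258
blue (488.1, -220.8, 79.6, 59.9, 88.8) 33.38542605955871
handle (462.8, -403.7, 110.0, 23.0, -1.9) 54.47061571539089
```

View pics/w4.png

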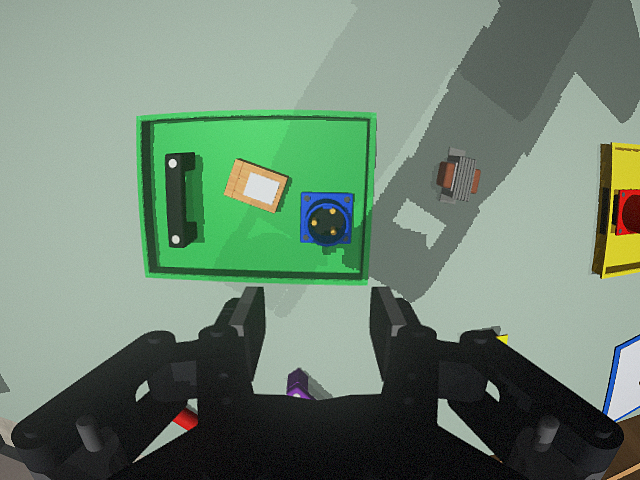

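The green tray shows the handle (180,200), carton (257,185) and blue inlet (327,218), all upright and clear of each other. The carton is where it was within measurement noise. The transformer is untouched.

```bash
python3 -c "
from rig import bot
print(bot.finish_job())"
```

```text
the job is handed in; nothing more can be done
None
```

Both kits are made up and handed in at about 47 s: the five parts stand upright and clear of each other in their trays, the carton hasn't measurably moved, and I did not handle the spare switch or transformer.

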